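Shut the stopcock left open and take off its filter funnel

TASK

One of the three stopcocks on the filtration manifold has been left open, its lever pointing up the slope; the two that are shut lie across it. Turn that one fully shut first, with every funnel still on its seat; then lift the filter funnel off the same station and stand it upright on the floor of the white wash tray, set down rather than dropped. Leave the other two stopcocks shut, their funnels exactly where they stand, and the bottle, tip box, tube rack and jar undisturbed.

Things in the scene. Friction and masses are not known exactly. Their poses are not given: they have to be found in the camera images.
- manifold: Filtration manifold, fixed: grey base plate 390 mm wide (y), 240 mm deep, 12 mm thick, with the three stations. A 12 mm steel header pipe runs along y at x -28, z 200 mm over the upper part of the valve faces, on 16 mm posts at y +-185 mm; so the levers are reached from the far side, tool leaning along the face's normal. Origin: on the bench; yaw about pi: x points to the robot.
- station_a: One of three like modules, 120 mm apart in any order on the manifold. Origin: underside centre, 12 mm above bench; x towards the robot, y to its right. Valve face 100 x 90 mm on the far side, sloping 35 deg, rising towards the robot: centre (-70, 0, 55) mm, normal (-0.574, 0, 0.819), also the stopcock's hinge axis. On the robot's side a block 90 mm wide, x -30 to 85, top z 80 mm.
- stopcock_a (a joint): Quarter-turn stopcock of station_a, rad. 0 = shut: lever across the face, pointing to the robot's right (station +y). 1.571 = open: lever pointing up the slope, towards the robot. Hard stops at both ends; stays where left (0.08 N m, about 2 N at the lever). Closing is anticlockwise, looking at the face.
- lever_a (a point): On the centreline of stopcock_a's dark steel lever, 35 mm from the hinge axis, 21 mm above the face. The lever is a bar 12 mm wide, 12 to 30 mm above the face, reaching 62 mm from the axis; hub 24 mm wide, 30 mm high. Site y points outwards along the lever, z along the face's normal.
- seat_a (a point): Top centre of station_a's funnel seat, a flat rimless disc 66 mm wide, 100 mm above the bench; at (50, 0, 88) mm in the station's frame.
- funnel_a: Stainless filter funnel with a fixed grey lid, one of three alike, about 150 g: round foot 44 mm across and 20 mm high, straight round bowl 54 mm across from 28 to 75 mm, then a lid knob 12 mm wide up to 85 mm. Origin: centre of the underside, z up. Each stands loose on one station's seat, in any order: its letter does not tell the station.
- station_b: One of three like modules, 120 mm apart in any order on the manifold. Origin: underside centre, 12 mm above bench; x towards the robot, y to its right. Valve face 100 x 90 mm on the far side, sloping 35 deg, rising towards the robot: centre (-70, 0, 55) mm, normal (-0.574, 0, 0.819), also the stopcock's hinge axis. On the robot's side a block 90 mm wide, x -30 to 85, top z 80 mm.
- stopcock_b (a joint): Quarter-turn stopcock of station_b, rad. 0 = shut: lever across the face, pointing to the robot's right (station +y). 1.571 = open: lever pointing up the slope, towards the robot. Hard stops at both ends; stays where left (0.08 N m, about 2 N at the lever). Closing is anticlockwise, looking at the face.
- lever_b (a point): On the centreline of stopcock_b's dark steel lever, 35 mm from the hinge axis, 21 mm above the face. The lever is a bar 12 mm wide, 12 to 30 mm above the face, reaching 62 mm from the axis; hub 24 mm wide, 30 mm high. Site y points outwards along the lever, z along the face's normal.
- seat_b (a point): Top centre of station_b's funnel seat, a flat rimless disc 66 mm wide, 100 mm above the bench; at (50, 0, 88) mm in the station's frame.
- funnel_b: Stainless filter funnel with a fixed grey lid, one of three alike, about 150 g: round foot 44 mm across and 20 mm high, straight round bowl 54 mm across from 28 to 75 mm, then a lid knob 12 mm wide up to 85 mm. Origin: centre of the underside, z up. Each stands loose on one station's seat, in any order: its letter does not tell the station.
- station_c: One of three like modules, 120 mm apart in any order on the manifold. Origin: underside centre, 12 mm above bench; x towards the robot, y to its right. Valve face 100 x 90 mm on the far side, sloping 35 deg, rising towards the robot: centre (-70, 0, 55) mm, normal (-0.574, 0, 0.819), also the stopcock's hinge axis. On the robot's side a block 90 mm wide, x -30 to 85, top z 80 mm.
- stopcock_c (a joint): Quarter-turn stopcock of station_c, rad. 0 = shut: lever across the face, pointing to the robot's right (station +y). 1.571 = open: lever pointing up the slope, towards the robot. Hard stops at both ends; stays where left (0.08 N m, about 2 N at the lever). Closing is anticlockwise, looking at the face.
- lever_c (a point): On the centreline of stopcock_c's dark steel lever, 35 mm from the hinge axis, 21 mm above the face. The lever is a bar 12 mm wide, 12 to 30 mm above the face, reaching 62 mm from the axis; hub 24 mm wide, 30 mm high. Site y points outwards along the lever, z along the face's normal.
- seat_c (a point): Top centre of station_c's funnel seat, a flat rimless disc 66 mm wide, 100 mm above the bench; at (50, 0, 88) mm in the station's frame.
- funnel_c: Stainless filter funnel with a fixed grey lid, one of three alike, about 150 g: round foot 44 mm across and 20 mm high, straight round bowl 54 mm across from 28 to 75 mm, then a lid knob 12 mm wide up to 85 mm. Origin: centre of the underside, z up. Each stands loose on one station's seat, in any order: its letter does not tell the station.
- tray: White open wash tray, 210 x 170 mm outside, walls 5 mm thick and 25 mm high, floor 5 mm thick; empty, fixed to the bench. Origin: centre of the underside.
- tray_in (a point): Centre of the tray's inner floor, axes along the tray's sides (x the 210 mm side).
- bottle: Bystander: clear capped bottle, 60 mm wide, 150 mm tall; origin centre of underside.
- tip_box: Bystander: closed pipette-tip box 122 x 82 x 65 mm; origin centre of underside.
- tube_rack: Bystander: white rack 70 x 130 mm with small tubes, 58 mm tall; origin centre of underside.
- jar: Bystander: small capped jar, 48 mm wide, 55 mm tall; origin centre of underside.
Things that resemble listed ones, but are neither listed nor needed, are in the scene too. What is shaped like the funnel_a but green or turquoise is not meant.

How it is judged:
By the outcome, as a careful person would: the job done as asked, in the order asked, and still so for the second after the job is handed in, with the robot touching nothing.
It also fails if it takes over 58 s, if anything falls off the work surface, if the arm or the gripper's body presses on something with over 40 N, if the wrist force passes 120 N, or if a joint passes its speed limit or range.

ROBOT

A 7-joint arm with a two-finger parallel gripper is mounted at the origin on the work surface. World frame = base frame: x ahead of the robot, y to its left, z up, the work surface at z = 0. Lengths are in m, angles in rad, forces in N, time in s.
With the tool pointing down it reaches from about 0.4 to 0.85 m from the base axis. Payload 4.5 kg.
Tool frame: the origin (TCP) lies on the centre line of the jaws, within the pads' length; the fingertips stand 11 mm ahead of it and the grasp point (between the pads) lies 8 mm behind it; z points along the fingers, y is the direction in which the jaws open and shut (so a half turn about z gives the same grasp; the last joint's range is limited). The gripper opens to 88 mm and grips with 3 to 60 N. Pads are 18 mm wide; open, the fingers measure 123 mm over their backs; the gripper's body (75 mm by 187 mm) begins 45 mm behind the grasp point.
Start: joints at [1.217, 0.689, -0.195, 1.565, 0.157, 0.902, -0.215], TCP at [0.236, -0.579, 0.217] pointing down, gripper open.
Joint ranges: [-3.01, 3.01], [-0.46, 2.08], [-1.47, 1.51], [0.13, 2.56], [-1, 4.14], [0.04, 2.09], [-2.66, 2.66]. Speed limits (rad/s): [2.57, 2.57, 3.14, 3.14, 3.14, 3.14, 3.14].

INTERFACE

Orientations are given as a unit quaternion [x, y, z, w].
In Python, from plant import r, snapshot gives the robot as it stands.
- The arm moves only by the tool drive_tool, never from a script. Its argument "commands" is a list of rows, each an object of numbers: "wx", "wy", "wz": the turn, a rotation vector about the tool's x, y, z in rad; "dx", "dy", "dz": the shift along the tool's x, y, z in m; "claw": the opening, from 0 (shut) to 1 (fully open). A call has 1 to 12 rows; each row shifts and turns the commanded pose from where the row before left it, along the tool's axes as they then stand; what a row does not reach is not made up. A row lasts 1/10 s, in which the tool goes at most 50 mm and 8.59 degrees, less where a joint would pass 70% of its speed; a pose out of reach is approached as far as the arm can. A call is refused whole if a number of a shift passes 0.05 or a number of a turn 0.15, either way. A call with a gripper value outside its range is refused whole. The fingers move at their own pace and stop on an object; "grip_force" is the grip in N (left out, the last holds). Time passes only in rows, so rows that do not move let the fingers close. It gives the time, the measured TCP pose, the force and the opening at its end, in the units of the state.
- r.get_state(): the state, without advancing time (a new reading comes with each control period).
- snapshot(name): name is "side" or "top"; returns a dict with "color" (480x640x3 uint8, red, green, blue), "fx", "fy", "cx", "cy" (pixels), "world_to_cam" (4x4, takes a point from world to camera coordinates). Camera axes: x right, y up, looking along -z (the intrinsics and any distortion apply to the point x, -y, -z); pixel columns grow to the right and rows downward; lengths in m; the calibration is good to about 2 mm. A picture is of the moment at which its call begins. There is no depth.
- r.finish_job(): hands the job in, once; it reports no verdict.
The state is a dict: "clock": time; "q": joint angles; "qd": joint speeds; "joint_torque": joint torques, N m; "tool_pos": TCP position; "eef_rot": TCP orientation; "contact_force": force on the tool from outside, world axes, zero at the start; "moment": the same for the moment, N m; "opening": opening from 0.0 (shut) to 1.0 (fully open).
Only numpy, scipy, OpenCV 4.12 (cv2) and the standard library are available. Lean on these libraries where they do the work, as an engineer would, in place of code of your own. Each camera call takes 0.05 s, during which the arm holds its last target. There are 200 camera calls.

## Working session

There is one attempt and no reset: what is moved stays moved. The work goes in short steps, Python scripts to look and compute and a tool call to move; the robot and the scene stay as the last step left them, time stands still between calls to the robot, and variables do not carry over. Pictures are saved under pics/ and viewed, on a budget of 10 in all, crops included, one or two more only if the job needs it, and the job is handed in when it is done.

Besides the shell and the picture viewer there is one more tool, called after "Emit:" as name(argument=value, ...), one argument or row to a line, values as JSON. drive_tool: Moves the arm, as the interface text tells. Its arguments: {"type":"object","properties":{"commands":{"type":"array","items":{"type":"object","properties":{"wx":{"type":"number"},"wy":{"type":"number"},"wz":{"type":"number"},"dx":{"type":"number"},"dy":{"type":"number"},"dz":{"type":"number"},"claw":{"type":"number"}}}},"grip_force":{"type":"number"}},"required":["commands"]}

```bash
mkdir -p pics; ls; cat > h.py <<'E'
import numpy as np,cv2,json
from plant import r,snapshot
from scipy.spatial.transform import Rotation as R
def grab(n,f):
    s=snapshot(n); cv2.imwrite(f'pics/{f}.png',s['color'][:,:,::-1]); return s
def proj(s,p):
    c=(np.array(s['world_to_cam'])@np.append(p,1))[:3]; return s['cx']+s['fx']*c[0]/-c[2], s['cy']+s['fy']*-c[1]/-c[2]
def ray(s,u,v):
    T=np.linalg.inv(np.array(s['world_to_cam'])); d=T[:3,:3]@np.array([(u-s['cx'])/s['fx'],-(v-s['cy'])/s['fy'],-1]); return T[:3,3],d
def onz(s,u,v,z):
    o,d=ray(s,u,v); return o+d*(z-o[2])/d[2]
E
python3 - <<'E'
from h import *
import pickle
for n in('top','side'):
    s=grab(n,n+'0'); pickle.dump(s,open(n+'0.pkl','wb')); print(n,[k for k in s],s['fx'],s['cx'],s['cy']); print(np.linalg.inv(np.array(s['world_to_cam'])).round(3))
print(r.get_state())
E
```

```text
pics
top ['color', 'fx', 'fy', 'cx', 'cy', 'world_to_cam'] 541.5560559939664 325.57201543212386 237.60146409518524
[[-0.031  0.997 -0.066  0.479]
 [-0.999 -0.033 -0.027 -0.069]
 [-0.029  0.065  0.997  1.161]
 [ 0.     0.     0.     1.   ]]
side ['color', 'fx', 'fy', 'cx', 'cy', 'world_to_cam'] 511.4325097997343 315.21763078620273 237.29915375961656
[[ 0.997  0.049 -0.053  0.504]
 [-0.072  0.753 -0.654 -0.659]
 [ 0.008  0.656  0.755  0.765]
 [ 0.     0.     0.     1.   ]]
{'clock': 0.1, 'q': array([ 1.21679874,  0.68987749, -0.19452327,  1.56622865,  0.15727805,
        0.90246553, -0.21509844]), 'qd': array([-0.00065559, -0.00023178, -0.00082873, -0.00355595, -0.00026779,
        0.00097275, -0.00105136]), 'joint_torque': array([-3.28332222e-03, -5.28494132e+01, -1.27145424e+00, -1.53836972e+01,
       -5.25434338e-02,  1.96038200e-03,  3.79431935e-05]), 'tool_pos': array([ 0.23608911, -0.57806135,  0.21640747]), 'eef_rot': array([ 9.81253849e-01,  1.92718060e-01, -1.99328909e-04, -7.70200144e-04]), 'contact_force': array([-0.95013611, -0.26275343,  0.00865406]), 'moment': array([-0.00201691,  0.02803486,  0.02170552]), 'opening': 1.0001947307287125}
```

View pics/top0.png

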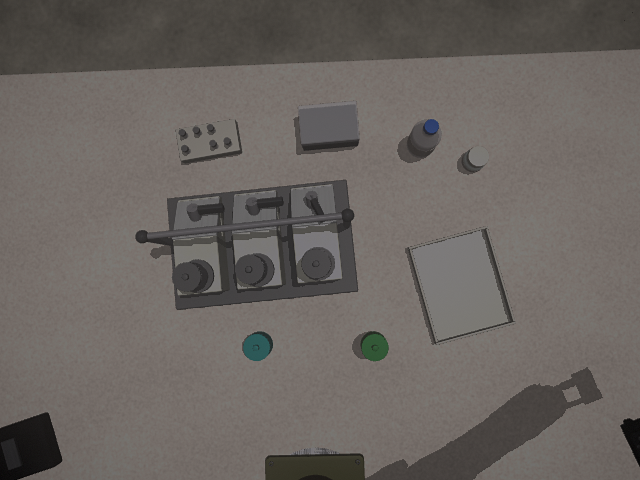

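View pics/side0.png

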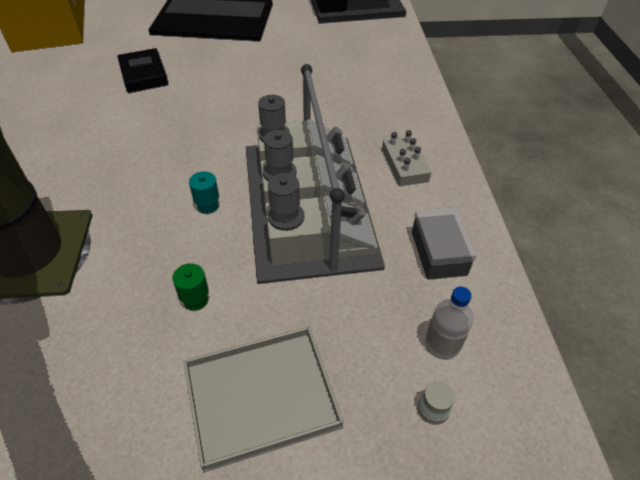

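The top view shows the right-hand station (lowest y), with hub near (311,194) and lever tip near (320,214), as the open one. The other two levers point right. The tray is around (460,286), with green and turquoise decoys at (374,347) and (257,347). The side view agrees.

```bash
cat > m.py <<'E'
from h import *
import pickle
s=pickle.load(open('top0.pkl','rb')); d=pickle.load(open('side0.pkl','rb'))
c=np.array([onz(s,u,v,.012) for u,v in [(168,199),(347,181),(357,291),(177,309)]])
print(c.round(4)); print('w',np.linalg.norm(c[0]-c[1]),np.linalg.norm(c[3]-c[2]),'d',np.linalg.norm(c[0]-c[3]),np.linalg.norm(c[1]-c[2]))
ax=(c[3]-c[0])+(c[2]-c[1]); ay=(c[1]-c[0])+(c[2]-c[3])
yaw=np.arctan2(ay[1],ay[0])-np.pi/2; yaw2=np.arctan2(ax[1],ax[0]); print('yaw',yaw%(2*np.pi),yaw2,c.mean(0))
for u,v in [(186,277),(254,269),(317,263)]: print('knob',onz(s,u,v,.185))
t=np.array([onz(s,u,v,.025) for u,v in [(406,247),(486,229),(513,322),(435,344)]]); print('tray',t.round(3),t.mean(0))
# rays across two views: open-station knob
def tri(a,b):
    o1,d1=ray(s,*a);o2,d2=ray(d,*b);A=np.c_[d1,-d2];k=np.linalg.lstsq(A,o2-o1,rcond=None)[0];return (o1+k[0]*d1+o2+k[1]*d2)/2,np.linalg.norm(o1+k[0]*d1-o2-k[1]*d2)
print('tri knobs',tri((317,263),(283,181)),tri((254,269),(278,135)))
# overlay in both
import sys
yw=float(sys.argv[1]) if len(sys.argv)>1 else yaw%(2*np.pi)
m=c.mean(0); m[2]=0
Rm=R.from_euler('z',yw).as_matrix(); W=lambda p:m+Rm@np.array(p)
n=np.array([-.574,0,.819]);up=np.array([.819,0,.574])
out=[]
for im,f in((s,'top'),(d,'side')):
    I=im['color'][:,:,::-1].copy(); I=cv2.convertScaleAbs(I,alpha=1.6)
    def mark(p,col):
        u,v=proj(im,W(p)); cv2.circle(I,(int(round(u*1)),int(round(v))),1,col,-1)
    for y in(-.12,0,.12):
        f0=np.array([-.07,y,.067]); mark(f0+.03*n,(0,0,255))
        for q in(0,np.pi/2): mark(f0+.030*n+.062*(np.cos(q)*np.array([0,1,0])+np.sin(q)*up),(0,255,0))
        mark([.05,y,.185],(255,0,255))
    for x in(-.12,.12):
        for y in(-.195,.195): mark([x,y,.012],(0,255,255))
    for y in (-.185,0,.185): mark([-.028,y,.2],(255,255,0))
    w=(160,170,210,150) if f=='top' else (235,60,160,220)
    x,y,a,b=w; out.append(cv2.resize(I[y:y+b,x:x+a],None,fx=400/a,fy=400/a,interpolation=cv2.INTER_CUBIC))
hh=max(o.shape[0] for o in out); cv2.imwrite('pics/ov.png',np.hstack([cv2.copyMakeBorder(o,0,hh-o.shape[0],0,0,0) for o in out]))
E
python3 m.py
```

```text
[[ 0.6494  0.2994  0.012 ]
 [ 0.6747 -0.0873  0.012 ]
 [ 0.4399 -0.1005  0.012 ]
 [ 0.4132  0.2828  0.012 ]]
w 0.3874741772388875 0.38425716193426807 d 0.23675228778959773 0.2352070485953337
yaw 3.209170701033854 -3.078231680036486 [0.54430556 0.09858614 0.012     ]
knob [0.4801658  0.21268003 0.185     ]
knob [0.49081309 0.08867842 0.185     ]
knob [ 0.49808502 -0.02553518  0.185     ]
tray [[ 0.529 -0.206  0.025]
 [ 0.561 -0.373  0.025]
 [ 0.367 -0.419  0.025]
 [ 0.327 -0.257  0.025]] [ 0.4459925  -0.31382813  0.025     ]
tri knobs (array([ 0.49916904, -0.02532694,  0.18088967]), np.float64(0.0020033551590833594)) (array([0.49287448, 0.08810707, 0.18889303]), np.float64(0.004221901784008349))
```

View pics/ov.png

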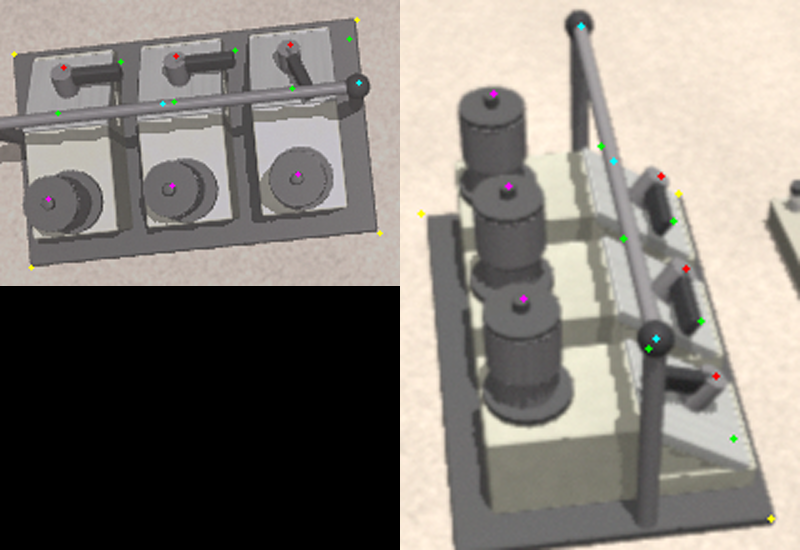

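The overlay fits within about 2–3 mm, and the right-hand lever reads about 1.2 rad. Next I'll compute waypoints in face coordinates (w = right, u = up the slope, n = normal).

```bash
cat >> h.py <<'E'
YAW=3.207; M=np.array([.5443,.0986,0]); Rm=R.from_euler('z',YAW).as_matrix()
W=lambda p:M+Rm@np.array(p)
N=np.array([-.574,0,.819]);U=np.array([.819,0,.574])
face=lambda w,u,n:W(np.array([-.07,.12,.067])+w*np.array([0,1,0])+u*U+n*N)
zt=Rm@-N/np.linalg.norm(N); yt=Rm@[0,1,0]; RT=np.c_[np.cross(yt,zt),yt,zt]
def down(yaw): # tool down, tool y at world angle yaw
    y=np.array([np.cos(yaw),np.sin(yaw),0]);z=np.array([0,0,-1.]);return np.c_[np.cross(y,z),y,z]
def go(p,Rt=None,label=''):
    s=r.get_state(); Rc=R.from_quat(s['eef_rot']); Rt=Rc if Rt is None else R.from_matrix(Rt)
    print(label,'rot',(Rc.inv()*Rt).as_rotvec().round(4),'then shift',(Rt.inv().apply(np.array(p)-s['tool_pos'])).round(4))
def where():
    s=r.get_state(); d=Rm.T@(s['tool_pos']-M)-np.array([-.07,.12,.067]); print(s['clock'],s['tool_pos'].round(4),'w,u,n',[round(float(x),4) for x in (d[1],d@U,d@N)],'F',s['contact_force'].round(2),'op',s['opening'],'q',s['q'].round(2))
E
python3 - <<'E'
from h import *
go(face(-.02,.045,.16),RT,'pre'); print(face(-.02,.045,.16),face(-.02,.045,.025),RT.round(3)); where()
E
```

```text
pre rot [ 0.097  -0.6056  0.3128] then shift [ 0.3861 -0.5551 -0.2797]
[0.67555382 0.00698294 0.22387   ] [0.59822951 0.00191814 0.113305  ] [[ 0.817  0.065 -0.573]
 [ 0.054 -0.998 -0.038]
 [-0.574  0.    -0.819]]
0.1 [ 0.2361 -0.5781  0.2164] w,u,n [0.5351, 0.4312, -0.1197] F [-0.95 -0.26  0.01] op 1.0001947307287125 q [ 1.22  0.69 -0.19  1.57  0.16  0.9  -0.22]
```

Emit:
drive_tool(
  commands=[
    {"dz": -0.05,"claw": 0},
    {"dz": -0.05,"claw": 0},
    {"dz": -0.05,"claw": 0},
    {"wx": 0.0194,"wy": -0.1211,"wz": 0.0626},
    {"wx": 0.0194,"wy": -0.1211,"wz": 0.0626},
    {"wx": 0.0194,"wy": -0.1211,"wz": 0.0626},
    {"wx": 0.0194,"wy": -0.1211,"wz": 0.0626},
    {"wx": 0.0194,"wy": -0.1211,"wz": 0.0626},
    {},
  ],
)

```text
validation failed for argument at $.co...
```

```bash
python3 - <<'E'
from h import *
go(face(-.02,.045,.20),RT,'pre'); where()
E
```

```text
pre rot [ 0.097  -0.6056  0.3128] then shift [ 0.3861 -0.5551 -0.3197]
0.1 [ 0.2361 -0.5781  0.2164] w,u,n [0.5351, 0.4312, -0.1197] F [-0.95 -0.26  0.01] op 1.0001947307287125 q [ 1.22  0.69 -0.19  1.57  0.16  0.9  -0.22]
```

Emit:
drive_tool(
  commands=[
    {"dx": 0,"dy": 0,"dz": -0.05,"wx": 0,"wy": 0,"wz": 0,"claw": 0},
    {"dx": 0,"dy": 0,"dz": -0.05,"wx": 0,"wy": 0,"wz": 0,"claw": 0},
    {"dx": 0,"dy": 0,"dz": -0.05,"wx": 0,"wy": 0,"wz": 0,"claw": 0},
    {"dx": 0,"dy": 0,"dz": 0,"wx": 0.0194,"wy": -0.1211,"wz": 0.0626,"claw": 0},
    {"dx": 0,"dy": 0,"dz": 0,"wx": 0.0194,"wy": -0.1211,"wz": 0.0626,"claw": 0},
    {"dx": 0,"dy": 0,"dz": 0,"wx": 0.0194,"wy": -0.1211,"wz": 0.0626,"claw": 0},
    {"dx": 0,"dy": 0,"dz": 0,"wx": 0.0194,"wy": -0.1211,"wz": 0.0626,"claw": 0},
    {"dx": 0,"dy": 0,"dz": 0,"wx": 0.0194,"wy": -0.1211,"wz": 0.0626,"claw": 0},
    {"dx": 0,"dy": 0,"dz": 0,"wx": 0,"wy": 0,"wz": 0,"claw": 0},
  ],
)

```text
clock: 1.0
tool_pos: [0.241, -0.5764, 0.3624]
eef_rot: [0.953, 0.035, -0.301, 0.008]
contact_force: [0.4, -0.1, -1.1]
opening: 0.206
```

```bash
python3 - <<'E'
from h import *
go(face(-.02,.045,.20),RT,'pre'); where()
E
```

```text
pre rot [-0.0007  0.0013  0.0091] then shift [ 0.4658 -0.5537 -0.1973]
1.0 [ 0.241  -0.5764  0.3624] w,u,n [0.5337, 0.5109, 0.0027] F [ 0.36 -0.05 -1.05] op 0.2058511590517782 q [ 0.81  0.76  0.07  1.14  0.44  1.63 -0.69]
```

Emit:
drive_tool(
  commands=[
    {"dx": 0.03,"dy": -0.03,"dz": -0.026,"wx": 0,"wy": 0,"wz": 0.009,"claw": 0},
    {"dx": 0.03,"dy": -0.03,"dz": -0.026,"wx": 0,"wy": 0,"wz": 0,"claw": 0},
    {"dx": 0.03,"dy": -0.03,"dz": -0.026,"wx": 0,"wy": 0,"wz": 0,"claw": 0},
    {"dx": 0.03,"dy": -0.03,"dz": -0.026,"wx": 0,"wy": 0,"wz": 0,"claw": 0},
    {"dx": 0.03,"dy": -0.03,"dz": -0.026,"wx": 0,"wy": 0,"wz": 0,"claw": 0},
    {"dx": 0.03,"dy": -0.03,"dz": -0.026,"wx": 0,"wy": 0,"wz": 0,"claw": 0},
    {"dx": 0.029,"dy": -0.037,"dz": -0.0035,"wx": 0,"wy": 0,"wz": 0,"claw": 0},
    {"dx": 0.029,"dy": -0.037,"dz": -0.0035,"wx": 0,"wy": 0,"wz": 0,"claw": 0},
    {"dx": 0.029,"dy": -0.037,"dz": -0.0035,"wx": 0,"wy": 0,"wz": 0,"claw": 0},
    {"dx": 0.029,"dy": -0.037,"dz": -0.0035,"wx": 0,"wy": 0,"wz": 0,"claw": 0},
  ],
)

```text
clock: 2.0
tool_pos: [0.5567, -0.2313, 0.3351]
eef_rot: [0.954, 0.026, -0.299, 0.011]
contact_force: [0.5, -0.5, 0.3]
opening: 0.007
```

```bash
python3 - <<'E'
from h import *
go(face(-.02,.045,.20),RT,'pre'); where()
E
```

```text
pre rot [-0.0005 -0.004  -0.0105] then shift [ 0.1737 -0.23   -0.0259]
2.0 [ 0.5567 -0.2313  0.3351] w,u,n [0.21, 0.2187, 0.1741] F [ 0.5  -0.47  0.33] op 0.006693227667508373 q [ 0.22  0.92  0.02  0.86  0.17  1.95 -1.27]
```

Emit:
drive_tool(
  commands=[
    {"dx": 0.029,"dy": -0.038,"dz": -0.004,"wx": 0,"wy": 0,"wz": 0,"claw": 0},
    {"dx": 0.029,"dy": -0.038,"dz": -0.004,"wx": 0,"wy": 0,"wz": 0,"claw": 0},
    {"dx": 0.029,"dy": -0.038,"dz": -0.004,"wx": 0,"wy": 0,"wz": 0,"claw": 0},
    {"dx": 0.029,"dy": -0.038,"dz": -0.004,"wx": 0,"wy": 0,"wz": 0,"claw": 0},
    {"dx": 0.029,"dy": -0.038,"dz": -0.004,"wx": 0,"wy": 0,"wz": 0,"claw": 0},
    {"dx": 0.02,"dy": -0.03,"dz": -0.003,"wx": 0,"wy": 0,"wz": 0,"claw": 0},
    {"dx": 0,"dy": 0,"dz": 0,"wx": 0,"wy": 0,"wz": 0,"claw": 0},
  ],
)

```text
clock: 2.7
tool_pos: [0.6735, 0.0004, 0.2466]
eef_rot: [0.956, 0.03, -0.291, 0.011]
contact_force: [-0.8, 0.3, -0.7]
opening: -0.0
```

```bash
python3 - <<'E'
from h import *
go(face(-.02,.045,.025),RT,'contact'); where()
E
```

```text
contact rot [ 0.0019 -0.0198 -0.0025] then shift [ 0.0151 -0.0065  0.1522]
2.7 [6.735e-01 4.000e-04 2.466e-01] w,u,n [-0.0135, 0.0601, 0.1772] F [-0.84  0.31 -0.74] op -0.00017774094966517198 q [-0.11  1.19  0.23  0.46 -0.18  2.09 -1.5 ]
```

Emit:
drive_tool(
  commands=[
    {"dx": 0.015,"dy": -0.007,"dz": 0,"wx": 0,"wy": 0,"wz": 0,"claw": 0},
    {"dx": 0,"dy": 0,"dz": 0.03,"wx": 0,"wy": 0,"wz": 0,"claw": 0},
    {"dx": 0,"dy": 0,"dz": 0.03,"wx": 0,"wy": 0,"wz": 0,"claw": 0},
    {"dx": 0,"dy": 0,"dz": 0.02,"wx": 0,"wy": 0,"wz": 0,"claw": 0},
    {"dx": 0,"dy": 0,"dz": 0.0,"wx": 0,"wy": 0,"wz": 0,"claw": 0},
  ],
)

```text
clock: 3.2
tool_pos: [0.6331, -0.0015, 0.1704]
eef_rot: [0.956, 0.025, -0.291, 0.012]
contact_force: [0.5, 0.2, -0.1]
opening: 0.003
```

```bash
python3 - <<'E'
from h import *
go(face(-.02,.045,.025),RT,'contact'); where()
E
```

```text
contact rot [ 0.0009 -0.0212 -0.0126] then shift [ 0.0045 -0.0057  0.0667]
3.2 [ 0.6331 -0.0015  0.1704] w,u,n [-0.0143, 0.0495, 0.0917] F [ 0.46  0.16 -0.05] op 0.0032976097500720895 q [-0.14  1.13  0.23  0.86 -0.16  1.76 -1.48]
```

Emit:
drive_tool(
  commands=[
    {"dx": 0.005,"dy": -0.007,"dz": 0,"wx": 0,"wy": -0.021,"wz": -0.012,"claw": 0},
    {"dx": 0,"dy": 0,"dz": 0.02,"wx": 0,"wy": 0,"wz": 0,"claw": 0},
    {"dx": 0,"dy": 0,"dz": 0.02,"wx": 0,"wy": 0,"wz": 0,"claw": 0},
    {"dx": 0,"dy": 0,"dz": 0.012,"wx": 0,"wy": 0,"wz": 0,"claw": 0},
    {"dx": 0,"dy": 0,"dz": 0.01,"wx": 0,"wy": 0,"wz": 0,"claw": 0},
    {"dx": 0,"dy": 0,"dz": 0.0,"wx": 0,"wy": 0,"wz": 0,"claw": 0},
  ],
)

```text
clock: 3.8
tool_pos: [0.6043, 0.0039, 0.1178]
eef_rot: [0.954, 0.032, -0.298, 0.011]
contact_force: [0.3, -0.4, 0.3]
opening: 0.008
```

```bash
python3 - <<'E'
from h import *
go(face(-.009,.048,.027),RT,'contact'); where()
a=grab('side','s1')['color'][80:280,230:430,::-1]; b=grab('top','t1')['color'][100:300,160:360,::-1]
cv2.imwrite('pics/c1.png',cv2.resize(np.hstack([a,b]),None,fx=2,fy=2,interpolation=2))
E
```

```text
contact rot [ 0.0022 -0.0053  0.0005] then shift [-0.0055  0.0126  0.0052]
3.8 [0.6043 0.0039 0.1178] w,u,n [-0.0216, 0.0425, 0.0322] F [ 0.27 -0.43  0.28] op 0.007939071346546278 q [-0.16  1.14  0.22  1.01 -0.16  1.61 -1.46]
```

View pics/c1.png

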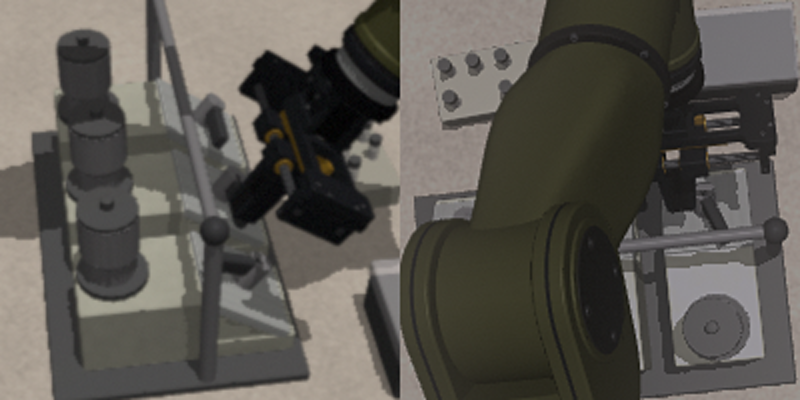

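The fingertips are just left of the open lever (finger at about (680,195), lever at about (712,205) in the composite) and clear of the pipe. Next I sweep along the arc.

Emit:
drive_tool(
  commands=[
    {"dx": 0,"dy": 0,"dz": 0.006,"wx": 0,"wy": 0,"wz": 0,"claw": 0},
    {"dx": -0.0045,"dy": 0.012,"dz": 0,"wx": 0,"wy": 0,"wz": 0,"claw": 0},
    {"dx": 0,"dy": 0.007,"dz": 0,"wx": 0,"wy": 0,"wz": 0,"claw": 0},
    {"dx": 0,"dy": 0.007,"dz": 0,"wx": 0,"wy": 0,"wz": 0,"claw": 0},
    {"dx": 0,"dy": 0.007,"dz": 0,"wx": 0,"wy": 0,"wz": 0,"claw": 0},
    {"dx": 0.003,"dy": 0.006,"dz": 0,"wx": 0,"wy": 0,"wz": 0,"claw": 0},
    {"dx": 0.004,"dy": 0.006,"dz": 0,"wx": 0,"wy": 0,"wz": 0,"claw": 0},
    {"dx": 0.005,"dy": 0.006,"dz": 0,"wx": 0,"wy": 0,"wz": 0,"claw": 0},
    {"dx": 0,"dy": 0,"dz": 0,"wx": 0,"wy": 0,"wz": 0,"claw": 0},
  ],
)

```text
clock: 4.8
tool_pos: [0.6103, -0.0468, 0.1075]
eef_rot: [0.954, 0.032, -0.299, 0.012]
contact_force: [0.2, 0.2, -0.4]
opening: 0.002
```

```bash
python3 - <<'E'
from h import *
go(face(.042,.013,.026),RT,'end'); where()
E
```

```text
end rot [ 0.0038 -0.0041  0.0006] then shift [ 0.0214  0.0126 -0.0007]
4.8 [ 0.6103 -0.0468  0.1075] w,u,n [0.0294, 0.0344, 0.0253] F [ 0.2   0.23 -0.38] op 0.0020953423614850906 q [-0.1   1.17  0.23  0.98 -0.13  1.61 -1.41]
```

Emit:
drive_tool(
  commands=[
    {"dx": 0.005,"dy": 0.006,"dz": 0,"wx": 0,"wy": 0,"wz": 0,"claw": 0},
    {"dx": 0.005,"dy": 0.005,"dz": 0,"wx": 0,"wy": 0,"wz": 0,"claw": 0},
    {"dx": 0.005,"dy": 0.001,"dz": 0,"wx": 0,"wy": 0,"wz": 0,"claw": 0},
    {"dx": 0.004,"dy": 0,"dz": 0,"wx": 0,"wy": 0,"wz": 0,"claw": 0},
    {"dx": 0.003,"dy": 0,"dz": 0,"wx": 0,"wy": 0,"wz": 0,"claw": 0},
    {"dx": 0,"dy": 0,"dz": 0,"wx": 0,"wy": 0,"wz": 0,"claw": 0},
  ],
)

```text
clock: 5.4
tool_pos: [0.6291, -0.0559, 0.0953]
eef_rot: [0.954, 0.033, -0.299, 0.011]
contact_force: [-0.4, -0.5, -0.2]
opening: 0.011
```

```bash
python3 - <<'E'
from h import *
where()
a=grab('side','s2')['color'][130:280,280:430,::-1]; b=grab('top','t2')['color'][150:300,230:380,::-1]
cv2.imwrite('pics/c2.png',cv2.resize(np.hstack([a,b]),None,fx=2.6,fy=2.6,interpolation=2))
E
```

```text
5.4 [ 0.6291 -0.0559  0.0953] w,u,n [0.0398, 0.0126, 0.0258] F [-0.43 -0.49 -0.24] op 0.011009479152205013 q [-0.08  1.22  0.23  0.89 -0.13  1.66 -1.4 ]
```

View pics/c2.png

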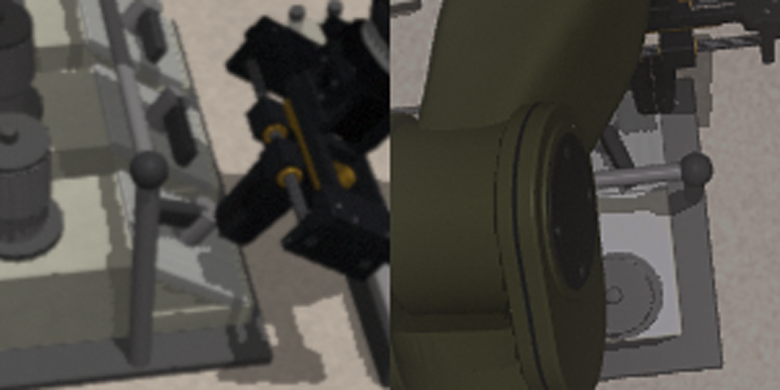

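```bash
python3 - <<'E'
from h import *
import pickle
s=r.get_state(); Q=R.from_quat(s['eef_rot']); tip=s['tool_pos']+Q.apply([0,0,.011])
out=[]
q=1.2
for n,(x,y) in(('side',(320,160)),('top',(270,150))):
    im=snapshot(n); I=cv2.convertScaleAbs(im['color'][:,:,::-1],alpha=1.7)
    I=cv2.resize(I[y:y+100,x:x+100],None,fx=4,fy=4,interpolation=2)
    def mk(p,c):
        u,v=proj(im,p); cv2.circle(I,(int((u-x+.5)*4),int((v-y+.5)*4)),3,c,-1)
    mk(tip,(0,0,255)); mk(s['tool_pos'],(0,255,0))
    for a in(-.009,.009):
        for b in(-.0175,.0175): mk(tip+Q.apply([a,b,0]),(255,0,255))
    mk(face(0,0,.03),(255,255,0)); 
    for q in(1.0,1.2,1.4): mk(face(.062*np.cos(q),.062*np.sin(q),.03),(0,255,255))
    out.append(I)
cv2.imwrite('pics/c3.png',np.hstack(out))
E
```

```text
(no output)
```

View pics/c3.png

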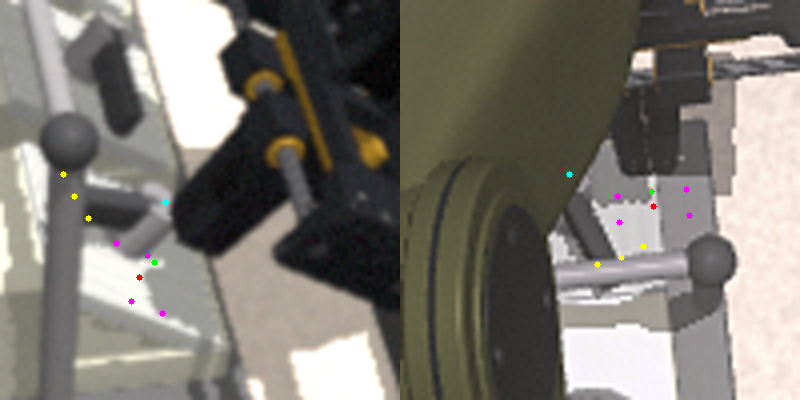

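```bash
python3 - <<'E'
from h import *
import pickle
s=pickle.load(open('top0.pkl','rb')); d=pickle.load(open('side0.pkl','rb'))
s2=snapshot('top');d2=snapshot('side'); print(np.abs(np.array(s2['world_to_cam'])-s['world_to_cam']).max(),np.abs(np.array(d2['world_to_cam'])-d['world_to_cam']).max())
st=r.get_state(); Q=R.from_quat(st['eef_rot']); tip=st['tool_pos']+Q.apply([0,0,.011]); print('tip',tip)
def tri(a,b):
    o1,d1=ray(s,*a);o2,d2=ray(d,*b);k=np.linalg.lstsq(np.c_[d1,-d2],o2-o1,rcond=None)[0];return (o1+k[0]*d1+o2+k[1]*d2)/2,np.linalg.norm(o1+k[0]*d1-o2-k[1]*d2)
p,e=tri((332.5,192.5),(371,220)); print(p,e,'diff tool',Q.inv().apply(p-tip))
print(Q.as_matrix().round(3),d['fx'],d['fy'],s['fx'],s['fy'])
where()
E
```

```text
0.0 0.0
tip [ 0.62273381 -0.05669992  0.08705971]
[ 0.64351483 -0.05714194  0.10855303] 0.01380576869334613 diff tool [ 0.0047612   0.00191664 -0.02945618]
[[ 0.82   0.069 -0.568]
 [ 0.056 -0.998 -0.041]
 [-0.57   0.002 -0.822]] 511.4325097997343 511.4325097997343 541.5560559939664 541.5560559939664
5.7 [ 0.629  -0.0562  0.0961] w,u,n [0.0401, 0.0131, 0.0263] F [-0.12 -0.34  0.66] op 0.007249792862968589 q [-0.08  1.21  0.23  0.89 -0.13  1.66 -1.4 ]
```

The lever didn't move. In the images the fingertips sit roughly 2–3 cm further back along the tool than reported, so they passed over it. I'll feel for the face here in guarded steps.

Emit:
drive_tool(
  commands=[
    {"dx": 0,"dy": -0.01,"dz": 0.004,"wx": 0,"wy": 0,"wz": 0,"claw": 0},
    {"dx": 0,"dy": 0,"dz": 0.004,"wx": 0,"wy": 0,"wz": 0,"claw": 0},
    {"dx": 0,"dy": 0,"dz": 0.004,"wx": 0,"wy": 0,"wz": 0,"claw": 0},
    {"dx": 0,"dy": 0,"dz": 0,"wx": 0,"wy": 0,"wz": 0,"claw": 0},
  ],
)

```text
clock: 6.1
tool_pos: [0.6206, -0.0468, 0.0855]
eef_rot: [0.954, 0.033, -0.299, 0.011]
contact_force: [0.2, 0.0, 0.3]
opening: 0.005
```

```bash
python3 - <<'E'
from h import *
where()
st=r.get_state(); Q=R.from_quat(st['eef_rot']); tip=st['tool_pos']+Q.apply([0,0,.011])
out=[]
for n,(x,y) in(('side',(300,140)),('top',(270,130))):
    im=snapshot(n); I=cv2.convertScaleAbs(im['color'][:,:,::-1],alpha=1.7)
    I=cv2.resize(I[y:y+120,x:x+120],None,fx=3.3,fy=3.3,interpolation=2)
    def mk(p,c):
        u,v=proj(im,p); cv2.circle(I,(int((u-x+.5)*3.3),int((v-y+.5)*3.3)),2,c,-1)
    mk(tip,(0,0,255)); 
    for a in(-.05,.05):
        for b in(-.045,.045): mk(face(b,a,0),(255,255,0))
    out.append(I)
cv2.imwrite('pics/c4.png',np.hstack(out))
E
```

```text
6.1 [ 0.6206 -0.0468  0.0855] w,u,n [0.0301, 0.0133, 0.0132] F [0.16 0.   0.33] op 0.00539502921433042 q [-0.09  1.21  0.22  0.93 -0.14  1.62 -1.41]
```

View pics/c4.png

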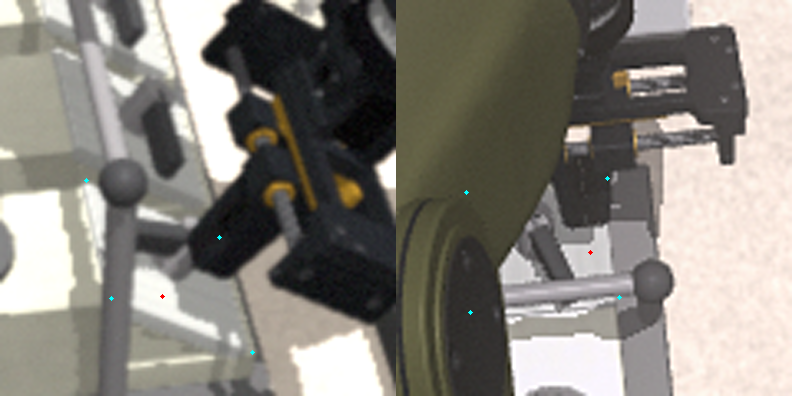

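Emit:
drive_tool(
  commands=[
    {"dx": 0,"dy": 0,"dz": 0.002,"wx": 0,"wy": 0,"wz": 0,"claw": 0},
    {"dx": 0,"dy": 0,"dz": 0.002,"wx": 0,"wy": 0,"wz": 0,"claw": 0},
    {"dx": 0,"dy": 0,"dz": 0.002,"wx": 0,"wy": 0,"wz": 0,"claw": 0},
  ],
)

```text
clock: 6.5
tool_pos: [0.618, -0.0472, 0.0809]
eef_rot: [0.954, 0.033, -0.298, 0.011]
contact_force: [0.1, 0.4, 0.1]
opening: 0.004
```

Emit:
drive_tool(
  commands=[
    {"dx": 0,"dy": 0,"dz": 0.002,"wx": 0,"wy": 0,"wz": 0,"claw": 0},
    {"dx": 0,"dy": 0,"dz": 0.002,"wx": 0,"wy": 0,"wz": 0,"claw": 0},
  ],
)

```text
clock: 6.7
tool_pos: [0.6156, -0.0473, 0.0776]
eef_rot: [0.954, 0.033, -0.299, 0.011]
contact_force: [0.1, 0.5, 0.5]
opening: 0.007
```

Emit:
drive_tool(
  commands=[
    {"dx": 0,"dy": 0,"dz": 0.002,"wx": 0,"wy": 0,"wz": 0,"claw": 0},
    {"dx": 0,"dy": 0,"dz": 0.002,"wx": 0,"wy": 0,"wz": 0,"claw": 0},
  ],
)

```text
clock: 6.9
tool_pos: [0.6134, -0.0474, 0.0743]
eef_rot: [0.954, 0.033, -0.299, 0.011]
contact_force: [-0.3, -0.4, 0.7]
opening: 0.006
```

Emit:
drive_tool(
  commands=[
    {"dx": 0,"dy": 0,"dz": 0.002,"wx": 0,"wy": 0,"wz": 0,"claw": 0},
    {"dx": 0,"dy": 0,"dz": 0.002,"wx": 0,"wy": 0,"wz": 0,"claw": 0},
    {"dx": 0,"dy": 0,"dz": 0.002,"wx": 0,"wy": 0,"wz": 0,"claw": 0},
  ],
)

```text
clock: 7.2
tool_pos: [0.61, -0.0477, 0.0694]
eef_rot: [0.954, 0.033, -0.299, 0.011]
contact_force: [-0.7, -1.4, 0.0]
opening: 0.002
```

Emit:
drive_tool(
  commands=[
    {"dx": 0,"dy": 0,"dz": 0.002,"wx": 0,"wy": 0,"wz": 0,"claw": 0},
    {"dx": 0,"dy": 0,"dz": 0.002,"wx": 0,"wy": 0,"wz": 0,"claw": 0},
  ],
)

```text
clock: 7.4
tool_pos: [0.6077, -0.0478, 0.0661]
eef_rot: [0.954, 0.033, -0.298, 0.011]
contact_force: [0.1, -0.0, 0.5]
opening: 0.007
```

```bash
python3 - <<'E'
from h import *
where()
out=[]
for n,(x,y) in(('side',(320,160)),('top',(290,140))):
    im=grab(n,n+'5'); I=cv2.convertScaleAbs(im['color'][:,:,::-1],alpha=2)
    out.append(cv2.resize(I[y:y+80,x:x+80],None,fx=5,fy=5,interpolation=2))
cv2.imwrite('pics/c5.png',np.hstack(out))
E
```

```text
7.4 [ 0.6077 -0.0478  0.0661] w,u,n [0.0303, 0.0128, -0.0101] F [ 0.1  -0.04  0.55] op 0.006812257788129765 q [-0.09  1.21  0.22  1.   -0.14  1.55 -1.41]
```

View pics/c5.png

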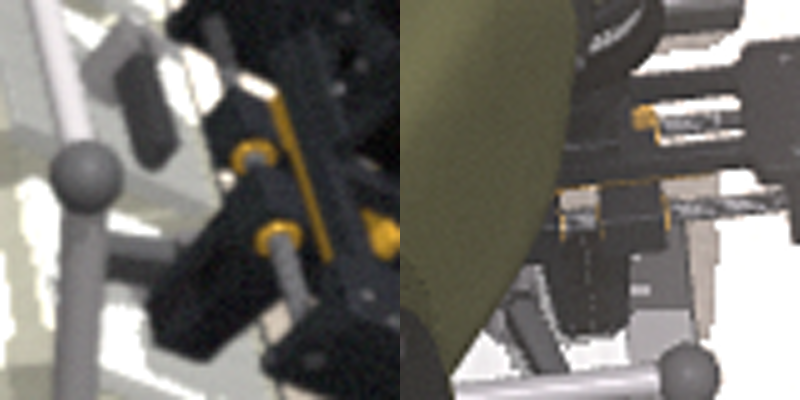

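```bash
python3 - <<'E'
from h import *
import pickle
s=pickle.load(open('top0.pkl','rb')); d=pickle.load(open('side0.pkl','rb'))
st=r.get_state(); Q=R.from_quat(st['eef_rot'])
for a,b in (((327.8,207),(351,224.4)),):
    o1,d1=ray(s,*a);o2,d2=ray(d,*b);k=np.linalg.lstsq(np.c_[d1,-d2],o2-o1,rcond=None)[0];p=(o1+k[0]*d1+o2+k[1]*d2)/2
    print(p,np.linalg.norm(o1+k[0]*d1-o2-k[1]*d2),'in tool',Q.inv().apply(p-st['tool_pos']))
    e=Rm.T@(p-M)-np.array([-.07,.12,.067]); print('face w,u,n',e[1],e@U,e@N)
t=st['tool_pos']+Q.apply([-.009,0,.011]); print(proj(s,t),proj(d,t))
E
```

```text
[ 0.6143331  -0.04623755  0.08773727] 0.006847473377571817 in tool [-0.00671114 -0.00105241 -0.02179437]
face w,u,n 0.029105258010815982 0.019751949473488493 0.011482991415557331
(np.float64(329.68638853451347), np.float64(216.78062639472788)) (np.float64(337.3023436825751), np.float64(235.5930007815715))
```

The fingertips are really about 33 mm further back along the tool than the nominal TCP (two-view point, no contact felt), and the tip is now about 11 mm above the face. I'll lift over the lever, move back to its left and redo the sweep deeper.

Emit:
drive_tool(
  commands=[
    {"dx": 0,"dy": 0,"dz": -0.02,"wx": 0,"wy": 0,"wz": 0,"claw": 0},
    {"dx": 0,"dy": 0,"dz": -0.016,"wx": 0,"wy": 0,"wz": 0,"claw": 0},
    {"dx": -0.016,"dy": -0.026,"dz": 0,"wx": 0,"wy": 0,"wz": 0,"claw": 0},
    {"dx": -0.016,"dy": -0.027,"dz": 0,"wx": 0,"wy": 0,"wz": 0,"claw": 0},
    {"dx": 0,"dy": 0,"dz": 0.015,"wx": 0,"wy": 0,"wz": 0,"claw": 0},
    {"dx": 0,"dy": 0,"dz": 0.012,"wx": 0,"wy": 0,"wz": 0,"claw": 0},
    {"dx": 0,"dy": 0,"dz": 0.012,"wx": 0,"wy": 0,"wz": 0,"claw": 0},
    {"dx": 0,"dy": 0,"dz": 0,"wx": 0,"wy": 0,"wz": 0,"claw": 0},
  ],
)

```text
clock: 8.3
tool_pos: [0.5747, 0.0033, 0.0812]
eef_rot: [0.953, 0.033, -0.3, 0.011]
contact_force: [-0.1, 0.0, -0.8]
opening: 0.006
```

```bash
python3 -c "
from h import *
where()"
```

```text
8.3 [0.5747 0.0033 0.0812] w,u,n [-0.0229, 0.0457, -0.0147] F [-0.07  0.   -0.81] op 0.005958392222549533 q [-0.17  1.14  0.21  1.15 -0.16  1.48 -1.45]
```

Emit:
drive_tool(
  commands=[
    {"dx": -0.002,"dy": 0.012,"dz": -0.005,"wx": 0,"wy": 0,"wz": 0,"claw": 0},
    {"dx": 0,"dy": 0.007,"dz": 0,"wx": 0,"wy": 0,"wz": 0,"claw": 0},
    {"dx": 0,"dy": 0.007,"dz": 0,"wx": 0,"wy": 0,"wz": 0,"claw": 0},
    {"dx": 0,"dy": 0.007,"dz": 0,"wx": 0,"wy": 0,"wz": 0,"claw": 0},
    {"dx": 0,"dy": 0,"dz": 0,"wx": 0,"wy": 0,"wz": 0,"claw": 0},
  ],
)

```text
clock: 8.8
tool_pos: [0.5798, -0.0318, 0.0875]
eef_rot: [0.954, 0.032, -0.298, 0.012]
contact_force: [-0.4, 0.4, 0.9]
opening: 0.005
```

```bash
python3 -c "
from h import *
where()"
```

```text
8.8 [ 0.5798 -0.0318  0.0875] w,u,n [0.0124, 0.0471, -0.008] F [-0.36  0.38  0.86] op 0.0048120411748793146 q [-0.12  1.14  0.22  1.13 -0.14  1.49 -1.42]
```

Emit:
drive_tool(
  commands=[
    {"dx": 0.003,"dy": 0.006,"dz": 0,"wx": 0,"wy": 0,"wz": 0,"claw": 0},
    {"dx": 0.004,"dy": 0.006,"dz": 0,"wx": 0,"wy": 0,"wz": 0,"claw": 0},
    {"dx": 0.005,"dy": 0.006,"dz": 0,"wx": 0,"wy": 0,"wz": 0,"claw": 0},
    {"dx": 0.005,"dy": 0.006,"dz": 0,"wx": 0,"wy": 0,"wz": 0,"claw": 0},
    {"dx": 0.005,"dy": 0.005,"dz": 0,"wx": 0,"wy": 0,"wz": 0,"claw": 0},
    {"dx": 0.005,"dy": 0.001,"dz": 0,"wx": 0,"wy": 0,"wz": 0,"claw": 0},
    {"dx": 0.004,"dy": 0,"dz": 0,"wx": 0,"wy": 0,"wz": 0,"claw": 0},
    {"dx": 0,"dy": 0,"dz": 0,"wx": 0,"wy": 0,"wz": 0,"claw": 0},
  ],
)

```text
clock: 9.6
tool_pos: [0.6052, -0.06, 0.0707]
eef_rot: [0.953, 0.032, -0.302, 0.013]
contact_force: [-6.6, -3.0, 5.4]
opening: 0.005
```

Emit:
drive_tool(
  commands=[
    {"dx": 0.003,"dy": 0,"dz": 0,"wx": 0,"wy": 0,"wz": 0,"claw": 0},
    {"dx": 0,"dy": 0,"dz": 0,"wx": 0,"wy": 0,"wz": 0,"claw": 0},
  ],
)

```text
clock: 9.8
tool_pos: [0.6053, -0.06, 0.0707]
eef_rot: [0.952, 0.031, -0.305, 0.013]
contact_force: [-11.6, -1.7, 13.8]
opening: 0.004
```

```bash
python3 - <<'E'
from h import *
where()
out=[]
for n,(x,y) in(('side',(300,140)),('top',(270,130))):
    im=grab(n,n+'6'); I=cv2.convertScaleAbs(im['color'][:,:,::-1],alpha=1.8)
    out.append(cv2.resize(I[y:y+110,x:x+110],None,fx=3.6,fy=3.6,interpolation=2))
cv2.imwrite('pics/c6.png',np.hstack(out))
E
```

```text
9.8 [ 0.6053 -0.06    0.0707] w,u,n [0.0422, 0.0181, -0.0081] F [-11.57  -1.69  13.8 ] op 0.004068502959956809 q [-0.08  1.21  0.23  0.99 -0.13  1.57 -1.4 ]
```

View pics/c6.png

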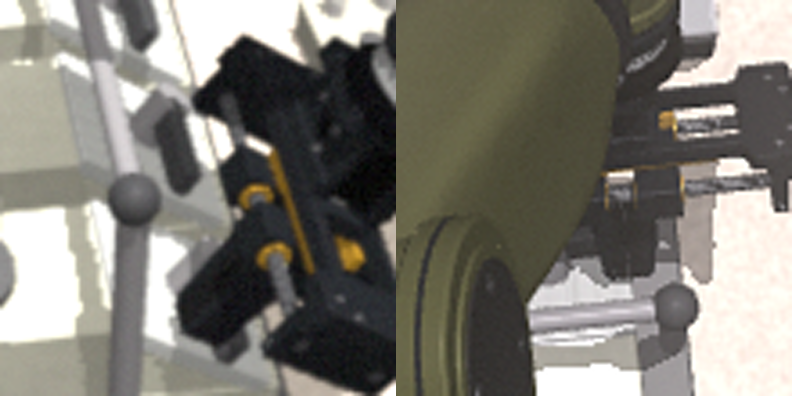

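Contact: about 18 N up the slope against the hard stop, and the lever tip shows from under the finger, pointing right. Backing off and lifting out.

Emit:
drive_tool(
  commands=[
    {"dx": -0.01,"dy": 0,"dz": 0,"wx": 0,"wy": 0,"wz": 0,"claw": 0},
    {"dx": 0,"dy": 0,"dz": -0.03,"wx": 0,"wy": 0,"wz": 0,"claw": 0},
    {"dx": 0,"dy": 0,"dz": -0.05,"wx": 0,"wy": 0,"wz": 0,"claw": 0},
    {"dx": 0,"dy": 0,"dz": -0.05,"wx": 0,"wy": 0,"wz": 0,"claw": 0},
    {"dx": 0,"dy": 0,"dz": -0.05,"wx": 0,"wy": 0,"wz": 0,"claw": 0},
    {"dx": 0,"dy": 0,"dz": -0.03,"wx": 0,"wy": 0.12,"wz": 0,"claw": 0},
    {"dx": 0,"dy": 0,"dz": -0.03,"wx": 0,"wy": 0.12,"wz": 0,"claw": 0},
    {"dx": 0,"dy": 0,"dz": -0.02,"wx": 0,"wy": 0.12,"wz": 0,"claw": 0},
    {"dx": 0,"dy": 0,"dz": 0,"wx": 0,"wy": 0.12,"wz": 0,"claw": 1},
    {"dx": 0,"dy": 0,"dz": 0,"wx": 0,"wy": 0.12,"wz": 0,"claw": 1},
    {"dx": 0,"dy": 0,"dz": 0,"wx": 0,"wy": 0,"wz": 0,"claw": 1},
  ],
)

```text
clock: 11.0
tool_pos: [0.7174, -0.0495, 0.2814]
eef_rot: [0.999, 0.033, -0.001, 0.002]
contact_force: [-0.6, 0.5, 0.2]
opening: 0.252
```

```bash
python3 - <<'E'
from h import *
where(); f=W([.05,.12,.3]); print(f); ym=YAW+np.pi/2
go(f,down(ym),'above funnel')
E
```

```text
11.0 [ 0.7174 -0.0495  0.2814] w,u,n [0.0391, 0.0468, 0.229] F [-0.56  0.46  0.16] op 0.2523059786948091 q [-0.12  0.79  0.29  1.16 -0.21  1.22 -1.35]
[ 0.5022502  -0.02441144  0.3       ]
above funnel rot [0.0032 0.0021 0.0007] then shift [-0.2131 -0.0391 -0.0186]
```

Emit:
drive_tool(
  commands=[
    {"dx": -0.043,"dy": -0.008,"dz": -0.004,"wx": 0,"wy": 0,"wz": 0,"claw": 1},
    {"dx": -0.043,"dy": -0.008,"dz": -0.004,"wx": 0,"wy": 0,"wz": 0,"claw": 1},
    {"dx": -0.043,"dy": -0.008,"dz": -0.004,"wx": 0,"wy": 0,"wz": 0,"claw": 1},
    {"dx": -0.043,"dy": -0.008,"dz": -0.004,"wx": 0,"wy": 0,"wz": 0,"claw": 1},
    {"dx": -0.043,"dy": -0.008,"dz": -0.002,"wx": 0,"wy": 0,"wz": 0,"claw": 1},
    {"dx": 0,"dy": 0,"dz": 0,"wx": 0,"wy": 0,"wz": 0,"claw": 1},
  ],
)

```text
clock: 11.6
tool_pos: [0.5018, -0.0226, 0.2985]
eef_rot: [0.999, 0.035, -0.001, 0.001]
contact_force: [0.2, 0.4, -0.0]
opening: 0.799
```

```bash
python3 - <<'E'
from h import *
where(); go([.500,-.025,.3],down(YAW+np.pi/2))
st=r.get_state(); Q=R.from_quat(st['eef_rot'])
out=[]
for n,(x,y) in(('side',(220,60)),('top',(240,150))):
    im=grab(n,n+'7'); I=cv2.convertScaleAbs(im['color'][:,:,::-1],alpha=1.8)
    I=cv2.resize(I[y:y+180,x:x+150],None,fx=2.66,fy=2.66,interpolation=2)
    for g in(-.022,.011):
      for b in(-.044,.044):
        u,v=proj(im,st['tool_pos']+Q.apply([0,b,g])); cv2.circle(I,(int((u-x+.5)*2.66),int((v-y+.5)*2.66)),2,(0,0,255) if g>0 else (0,255,0),-1)
    out.append(I)
cv2.imwrite('pics/c7.png',np.hstack(out))
E
```

```text
11.6 [ 0.5018 -0.0226  0.2985] w,u,n [-0.0019, 0.2314, 0.1206] F [ 0.21  0.38 -0.  ] op 0.7990970511568626 q [-0.25  0.44  0.31  1.83 -0.16  0.9  -1.37]
 rot [0.0022 0.0027 0.0045] then shift [-0.002   0.0023 -0.0015]
```

View pics/c7.png

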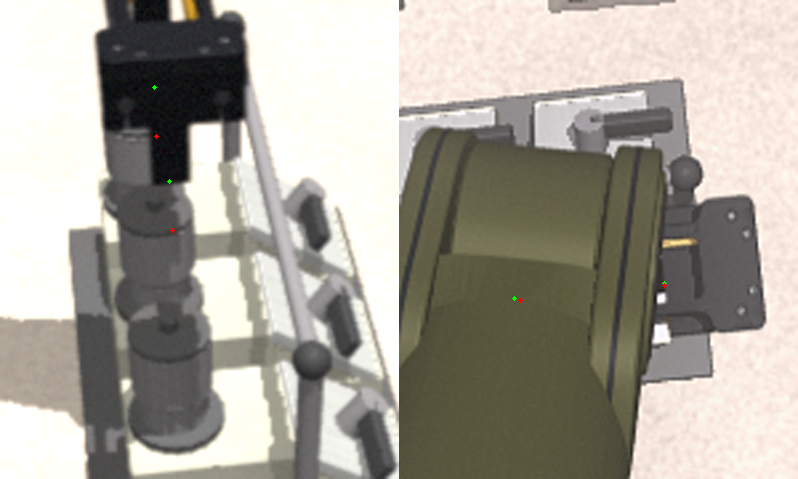

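The lever is confirmed shut (hub (590,122), bar pointing right). The tip offset is confirmed too: the real tip is at tool z = −22 mm (green mark on the fingertip). Descending over the funnel.

Emit:
drive_tool(
  commands=[
    {"dx": -0.002,"dy": 0.002,"dz": 0,"wx": 0,"wy": 0,"wz": 0,"claw": 1},
    {"dx": 0,"dy": 0,"dz": 0,"wx": 0,"wy": 0,"wz": 0,"claw": 1},
    {"dx": 0,"dy": 0,"dz": 0.04,"wx": 0,"wy": 0,"wz": 0,"claw": 1},
    {"dx": 0,"dy": 0,"dz": 0.04,"wx": 0,"wy": 0,"wz": 0,"claw": 1},
    {"dx": 0,"dy": 0,"dz": 0.04,"wx": 0,"wy": 0,"wz": 0,"claw": 1},
    {"dx": 0,"dy": 0,"dz": 0.03,"wx": 0,"wy": 0,"wz": 0,"claw": 1},
    {"dx": 0,"dy": 0,"dz": 0.02,"wx": 0,"wy": 0,"wz": 0,"claw": 1},
    {"dx": 0,"dy": 0,"dz": 0.008,"wx": 0,"wy": 0,"wz": 0,"claw": 1},
    {"dx": 0,"dy": 0,"dz": 0,"wx": 0,"wy": 0,"wz": 0,"claw": 1},
  ],
)

```text
clock: 12.6
tool_pos: [0.506, -0.0259, 0.1194]
eef_rot: [0.999, 0.035, 0.002, 0.002]
contact_force: [-0.5, -0.0, 0.2]
opening: 1.0
```

```bash
python3 -c "
from h import *
where(); go([.5,-.025,.12],down(YAW+np.pi/2))"
```

```text
12.6 [ 0.506  -0.0259  0.1194] w,u,n [0.0017, 0.1254, -0.0239] F [-0.51 -0.03  0.21] op 1.0003381435183158 q [-0.15  0.7   0.18  2.03 -0.27  0.43 -1.27]
 rot [ 0.0034 -0.0037  0.0042] then shift [-0.0059 -0.0012 -0.0006]
```

Emit:
drive_tool(
  commands=[
    {"dx": -0.005,"dy": -0.001,"dz": 0,"wx": 0,"wy": 0,"wz": 0,"claw": 1},
    {"dx": 0,"dy": 0,"dz": 0,"wx": 0,"wy": 0,"wz": 0,"claw": 0.7},
    {"dx": 0,"dy": 0,"dz": 0,"wx": 0,"wy": 0,"wz": 0,"claw": 0.5},
    {"dx": 0,"dy": 0,"dz": 0,"wx": 0,"wy": 0,"wz": 0,"claw": 0.5},
    {"dx": 0,"dy": 0,"dz": 0,"wx": 0,"wy": 0,"wz": 0,"claw": 0.5},
    {"dx": 0,"dy": 0,"dz": 0,"wx": 0,"wy": 0,"wz": 0,"claw": 0.5},
    {"dx": 0,"dy": 0,"dz": 0,"wx": 0,"wy": 0,"wz": 0,"claw": 0.5},
  ],
  grip_force=20,
)

```text
clock: 13.3
tool_pos: [0.5007, -0.0244, 0.1208]
eef_rot: [0.999, 0.035, 0.003, 0.001]
contact_force: [-1.1, 1.6, 4.4]
opening: 0.608
```

Emit:
drive_tool(
  commands=[
    {"dx": 0,"dy": 0,"dz": -0.02,"wx": 0,"wy": 0,"wz": 0,"claw": 0.5},
    {"dx": 0,"dy": 0,"dz": -0.03,"wx": 0,"wy": 0,"wz": 0,"claw": 0.5},
    {"dx": 0,"dy": 0,"dz": -0.03,"wx": 0,"wy": 0,"wz": 0,"claw": 0.5},
    {"dx": 0,"dy": 0,"dz": -0.03,"wx": 0,"wy": 0,"wz": 0,"claw": 0.5},
    {"dx": 0,"dy": 0,"dz": 0,"wx": 0,"wy": 0,"wz": 0,"claw": 0.5},
  ],
)

```text
clock: 13.8
tool_pos: [0.5021, -0.0253, 0.2334]
eef_rot: [0.999, 0.035, 0.006, 0.002]
contact_force: [0.6, 0.9, -1.6]
opening: 0.605
```

```bash
python3 -c "
from h import *
where(); go([.446,-.314,.22],down(YAW+np.pi/2))"
```

```text
13.8 [ 0.5021 -0.0253  0.2334] w,u,n [0.0009, 0.194, 0.0672] F [ 0.58  0.89 -1.59] op 0.6054004876572164 q [-0.22  0.52  0.28  1.94 -0.21  0.71 -1.32]
 rot [ 0.0044 -0.0119  0.0039] then shift [-0.0748  0.2844  0.0134]
```

Emit:
drive_tool(
  commands=[
    {"dx": -0.008,"dy": 0.03,"dz": 0,"wx": 0.004,"wy": -0.012,"wz": 0.004,"claw": 0.5},
    {"dx": -0.0083,"dy": 0.032,"dz": 0.001,"wx": 0,"wy": 0,"wz": 0,"claw": 0.5},
    {"dx": -0.0083,"dy": 0.032,"dz": 0.001,"wx": 0,"wy": 0,"wz": 0,"claw": 0.5},
    {"dx": -0.0083,"dy": 0.032,"dz": 0.001,"wx": 0,"wy": 0,"wz": 0,"claw": 0.5},
    {"dx": -0.0083,"dy": 0.032,"dz": 0.001,"wx": 0,"wy": 0,"wz": 0,"claw": 0.5},
    {"dx": -0.0083,"dy": 0.032,"dz": 0.001,"wx": 0,"wy": 0,"wz": 0,"claw": 0.5},
    {"dx": -0.0083,"dy": 0.032,"dz": 0.001,"wx": 0,"wy": 0,"wz": 0,"claw": 0.5},
    {"dx": -0.0083,"dy": 0.032,"dz": 0.001,"wx": 0,"wy": 0,"wz": 0,"claw": 0.5},
    {"dx": -0.0083,"dy": 0.03,"dz": 0.001,"wx": 0,"wy": 0,"wz": 0,"claw": 0.5},
    {"dx": 0,"dy": 0,"dz": 0,"wx": 0,"wy": 0,"wz": 0,"claw": 0.5},
  ],
)

```text
clock: 14.8
tool_pos: [0.4413, -0.3183, 0.2215]
eef_rot: [1.0, 0.029, -0.005, 0.001]
contact_force: [-0.5, 0.2, -2.3]
opening: 0.608
```

```bash
python3 -c "
from h import *
where(); go([.446,-.314,.046],down(YAW+np.pi/2))"
```

```text
14.8 [ 0.4413 -0.3183  0.2215] w,u,n [0.2893, 0.2525, 0.0117] F [-0.5   0.2  -2.29] op 0.6082557966029285 q [ 0.39  0.59  0.24  1.81 -0.18  0.77 -0.79]
 rot [ 0.0024  0.0099 -0.0076] then shift [ 0.005  -0.004   0.1755]
```

Emit:
drive_tool(
  commands=[
    {"dx": 0.004,"dy": -0.004,"dz": 0.02,"wx": 0.002,"wy": 0.008,"wz": 0,"claw": 0.5},
    {"dx": 0,"dy": 0,"dz": 0.035,"wx": 0,"wy": 0,"wz": 0,"claw": 0.5},
    {"dx": 0,"dy": 0,"dz": 0.035,"wx": 0,"wy": 0,"wz": 0,"claw": 0.5},
    {"dx": 0,"dy": 0,"dz": 0.035,"wx": 0,"wy": 0,"wz": 0,"claw": 0.5},
    {"dx": 0,"dy": 0,"dz": 0.03,"wx": 0,"wy": 0,"wz": 0,"claw": 0.5},
    {"dx": 0,"dy": 0,"dz": 0.02,"wx": 0,"wy": 0,"wz": 0,"claw": 0.5},
    {"dx": 0,"dy": 0,"dz": 0,"wx": 0,"wy": 0,"wz": 0,"claw": 0.5},
  ],
)

```text
clock: 15.5
tool_pos: [0.4459, -0.3059, 0.0444]
eef_rot: [0.999, 0.033, -0.002, -0.004]
contact_force: [-0.5, -0.5, -1.6]
opening: 0.607
```

```bash
python3 -c "
from h import *
where(); go([.446,-.314,.026],down(YAW+np.pi/2))"
```

```text
15.5 [ 0.4459 -0.3059  0.0444] w,u,n [0.2772, 0.1465, -0.1302] F [-0.51 -0.52 -1.58] op 0.6068362653556973 q [ 0.45  0.86  0.11  1.95 -0.26  0.36 -0.73]
 rot [-0.0074  0.0045  0.0011] then shift [-0.0004  0.0081  0.0184]
```

Lower the last 18 mm slowly.

Emit:
drive_tool(
  commands=[
    {"dx": 0,"dy": 0.004,"dz": 0.004,"wx": -0.007,"wy": 0.004,"wz": 0,"claw": 0.5},
    {"dx": 0,"dy": 0,"dz": 0.004,"wx": 0,"wy": 0,"wz": 0,"claw": 0.5},
    {"dx": 0,"dy": 0,"dz": 0.003,"wx": 0,"wy": 0,"wz": 0,"claw": 0.5},
    {"dx": 0,"dy": 0,"dz": 0.003,"wx": 0,"wy": 0,"wz": 0,"claw": 0.5},
    {"dx": 0,"dy": 0,"dz": 0,"wx": 0,"wy": 0,"wz": 0,"claw": 0.5},
  ],
)

```text
clock: 16.0
tool_pos: [0.4486, -0.3122, 0.0338]
eef_rot: [0.999, 0.033, 0.003, 0.002]
contact_force: [0.1, 0.7, -1.9]
opening: 0.612
```

Emit:
drive_tool(
  commands=[
    {"dx": 0,"dy": 0,"dz": 0.002,"wx": 0,"wy": 0,"wz": 0,"claw": 0.5},
    {"dx": 0,"dy": 0,"dz": 0,"wx": 0,"wy": 0,"wz": 0,"claw": 0.5},
  ],
)

```text
clock: 16.2
tool_pos: [0.4486, -0.3123, 0.0318]
eef_rot: [0.999, 0.033, 0.003, 0.002]
contact_force: [-0.1, 0.9, -1.1]
opening: 0.607
```

Emit:
drive_tool(
  commands=[
    {"dx": 0,"dy": 0,"dz": 0.0015,"wx": 0,"wy": 0,"wz": 0,"claw": 0.5},
    {"dx": 0,"dy": 0,"dz": 0,"wx": 0,"wy": 0,"wz": 0,"claw": 0.5},
  ],
)

```text
clock: 16.4
tool_pos: [0.4485, -0.3123, 0.0302]
eef_rot: [0.999, 0.033, 0.003, 0.002]
contact_force: [-0.6, 0.0, -2.3]
opening: 0.608
```

Emit:
drive_tool(
  commands=[
    {"dx": 0,"dy": 0,"dz": 0.0015,"wx": 0,"wy": 0,"wz": 0,"claw": 0.5},
    {"dx": 0,"dy": 0,"dz": 0.001,"wx": 0,"wy": 0,"wz": 0,"claw": 0.5},
    {"dx": 0,"dy": 0,"dz": 0,"wx": 0,"wy": 0,"wz": 0,"claw": 0.5},
  ],
)

```text
clock: 16.7
tool_pos: [0.4484, -0.3123, 0.0276]
eef_rot: [0.999, 0.033, 0.003, 0.002]
contact_force: [0.3, -0.6, -1.4]
opening: 0.607
```

Emit:
drive_tool(
  commands=[
    {"dx": 0,"dy": 0,"dz": 0.001,"wx": 0,"wy": 0,"wz": 0,"claw": 0.5},
    {"dx": 0,"dy": 0,"dz": 0.001,"wx": 0,"wy": 0,"wz": 0,"claw": 0.5},
    {"dx": 0,"dy": 0,"dz": 0,"wx": 0,"wy": 0,"wz": 0,"claw": 0.5},
  ],
)

```text
clock: 17.0
tool_pos: [0.4486, -0.3124, 0.0258]
eef_rot: [0.999, 0.033, 0.003, 0.002]
contact_force: [-0.9, -0.0, -0.7]
opening: 0.606
```

Emit:
drive_tool(
  commands=[
    {"dx": 0,"dy": 0,"dz": 0.001,"wx": 0,"wy": 0,"wz": 0,"claw": 0.5},
    {"dx": 0,"dy": 0,"dz": 0,"wx": 0,"wy": 0,"wz": 0,"claw": 0.5},
  ],
)

```text
clock: 17.2
tool_pos: [0.4486, -0.3123, 0.0257]
eef_rot: [0.999, 0.033, 0.003, 0.002]
contact_force: [-1.2, 0.9, 8.0]
opening: 0.608
```

Seated on the tray floor, at the height predicted. Releasing and withdrawing.

Emit:
drive_tool(
  commands=[
    {"dx": 0,"dy": 0,"dz": -0.0007,"wx": 0,"wy": 0,"wz": 0,"claw": 0.61},
    {"dx": 0,"dy": 0,"dz": 0,"wx": 0,"wy": 0,"wz": 0,"claw": 0.65},
    {"dx": 0,"dy": 0,"dz": 0,"wx": 0,"wy": 0,"wz": 0,"claw": 0.75},
    {"dx": 0,"dy": 0,"dz": 0,"wx": 0,"wy": 0,"wz": 0,"claw": 0.9},
    {"dx": 0,"dy": 0,"dz": 0,"wx": 0,"wy": 0,"wz": 0,"claw": 1},
    {"dx": 0,"dy": 0,"dz": 0,"wx": 0,"wy": 0,"wz": 0,"claw": 1},
    {"dx": 0,"dy": 0,"dz": -0.02,"wx": 0,"wy": 0,"wz": 0,"claw": 1},
    {"dx": 0,"dy": 0,"dz": -0.04,"wx": 0,"wy": 0,"wz": 0,"claw": 1},
    {"dx": 0,"dy": 0,"dz": -0.05,"wx": 0,"wy": 0,"wz": 0,"claw": 1},
    {"dx": 0,"dy": 0,"dz": -0.05,"wx": 0,"wy": 0,"wz": 0,"claw": 1},
  ],
)

```text
clock: 18.2
tool_pos: [0.4471, -0.3113, 0.1868]
eef_rot: [0.999, 0.033, 0.002, 0.002]
contact_force: [1.0, -1.1, 0.3]
opening: 1.0
```

Emit:
drive_tool(
  commands=[
    {"dx": -0.03,"dy": 0.04,"dz": 0,"wx": 0,"wy": 0,"wz": 0,"claw": 1},
    {"dx": -0.03,"dy": 0.04,"dz": 0,"wx": 0,"wy": 0,"wz": 0,"claw": 1},
    {"dx": -0.03,"dy": 0.04,"dz": 0,"wx": 0,"wy": 0,"wz": 0,"claw": 1},
    {"dx": -0.03,"dy": 0.04,"dz": 0,"wx": 0,"wy": 0,"wz": 0,"claw": 1},
    {"dx": -0.03,"dy": 0.04,"dz": 0,"wx": 0,"wy": 0,"wz": 0,"claw": 1},
    {"dx": -0.02,"dy": 0.04,"dz": 0,"wx": 0,"wy": 0,"wz": 0,"claw": 1},
    {"dx": 0,"dy": 0,"dz": 0,"wx": 0,"wy": 0,"wz": 0,"claw": 1},
  ],
)

```text
clock: 18.9
tool_pos: [0.2872, -0.5692, 0.1859]
eef_rot: [1.0, 0.028, 0.001, 0.005]
contact_force: [-0.8, 0.2, 0.2]
opening: 1.0
```

```bash
python3 - <<'E'
from h import *
where()
a=grab('side','s9')['color'][60:460,180:480,::-1]; b=grab('top','t9')['color'][90:370,150:530,::-1]
b=cv2.resize(b,None,fx=1.3,fy=1.3); a=cv2.copyMakeBorder(a,0,0,0,0,0); b=cv2.copyMakeBorder(b,0,400-b.shape[0],0,0,0)
cv2.imwrite('pics/c9.png',cv2.convertScaleAbs(np.hstack([a,b]),alpha=1.5))
E
```

```text
18.9 [ 0.2872 -0.5692  0.1859] w,u,n [0.5296, 0.3714, -0.1151] F [-0.79  0.18  0.16] op 0.999747005270369 q [ 0.94  0.74  0.17  1.58 -0.15  0.82 -0.35]
```

View pics/c9.png

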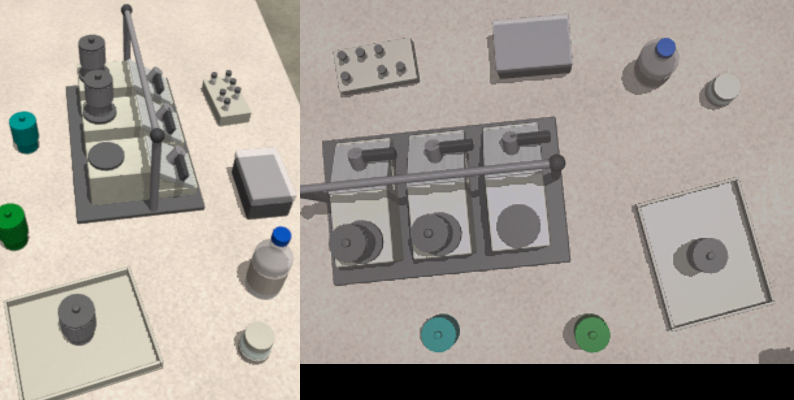

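All three levers lie parallel across their faces, the right-hand seat is empty, and the funnel stands upright in the tray at about (710,256). Handing in with a quick before/after difference check.

```bash
python3 - <<'E'
from h import *
a=cv2.imread('pics/top0.png');b=cv2.imread('pics/t9.png')
d=(cv2.absdiff(a,b).max(2)>25)
for k,(x,y,w,h) in dict(rack=(172,115,72,50),tip=(292,95,70,60),bottle=(395,112,50,50),jar=(455,140,36,36),fl=(170,255,45,42),fm=(232,250,45,40),levL=(185,198,40,22),levM=(244,192,42,22)).items(): print(k,int(d[y:y+h,x:x+w].sum()))
print(r.finish_job())
E
```

```text
rack 0
tip 0
bottle 0
jar 0
fl 0
fm 0
levL 0
levM 0
the job is handed in; nothing more can be done
None
```

The open stopcock, on the right-hand station as the robot sees it, is shut. Its funnel now stands upright near the middle of the wash tray. I handed the job in at about 19 s on the clock.

- **First sweep:** it missed the lever because the fingertips really sit about 33 mm further back along the tool than the interface describes. I measured that from the two cameras, repeated the sweep deeper, and pushed the lever onto its hard stop at about 18 N.
- **Funnel:** I lowered it until the tray floor was felt, at the height predicted and with about 8 N at contact. Then I opened the jaws and withdrew.
- **Last checks:** the final pictures show all three levers parallel across their faces and the right-hand seat empty. In the top view, nothing changed around the other two funnels and levers, the bottle, tip box, tube rack or jar. No check failed at the end.
- **Budget:** I viewed 11 pictures against the budget of 10.

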